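# Seal the lentil and pea canisters

### The job

The red lentil and green pea canisters in the pantry have been left open: with the fingertips, gently press the button on the lid of each one all the way down so that it seals, then withdraw. Press only, without grasping or lifting, and let both canisters stand where they are. The rice and spaghetti canisters are still in use, so leave those two alone, and do not touch the other jars, bottle and tins on the counter.

Things in the scene. Friction and masses are not known exactly. Their poses are not given: they have to be found in the camera images.
- lentils: Red lentil canister, loose: clear square box 100 x 100 mm with a white lid 104 mm square, lid top 150 mm above the counter; a round red button 52 mm in diameter rises from the middle of the lid. Too wide to grasp. Origin: centre of its underside, z up, x and y square to its sides.
- lentils_button (a joint): how far the red lentil canister's lid button is pushed down, m: 0 = fully up, its top 15 mm above the lid (canister open); 0.014 = fully down at its stop, its top 1 mm above the lid (sealed). At the start 0 to 0.003. It slides straight down against 4 N of friction and stays where it is pushed (no spring).
- lentils_top (a point): centre of the top face of the red lentil canister's red button (a flat disc 52 mm in diameter); it moves down with the button.
- peas: Green pea canister, loose: clear square box 100 x 100 mm with a white lid 104 mm square, lid top 140 mm above the counter; a round green button 52 mm in diameter rises from the middle of the lid. Too wide to grasp. Origin: centre of its underside, z up, x and y square to its sides.
- peas_button (a joint): how far the green pea canister's lid button is pushed down, m: 0 = fully up, its top 15 mm above the lid (canister open); 0.014 = fully down at its stop, its top 1 mm above the lid (sealed). At the start 0 to 0.003. It slides straight down against 4 N of friction and stays where it is pushed (no spring).
- peas_top (a point): centre of the top face of the green pea canister's green button (a flat disc 52 mm in diameter); it moves down with the button.
- rice: White rice canister, loose: clear square box 100 x 100 mm with a white lid 104 mm square, lid top 150 mm above the counter; a round grey button 52 mm in diameter rises from the middle of the lid. Too wide to grasp. Origin: centre of its underside, z up, x and y square to its sides.
- rice_button (a joint): how far the white rice canister's lid button is pushed down, m: 0 = fully up, its top 15 mm above the lid (canister open); 0.014 = fully down at its stop, its top 1 mm above the lid (sealed). At the start 0 to 0.003. It slides straight down against 4 N of friction and stays where it is pushed (no spring).
- rice_top (a point): centre of the top face of the white rice canister's grey button (a flat disc 52 mm in diameter); it moves down with the button.
- pasta: Spaghetti canister, loose: clear square box 100 x 100 mm with a white lid 104 mm square, lid top 180 mm above the counter; a round yellow button 52 mm in diameter rises from the middle of the lid. Too wide to grasp. Origin: centre of its underside, z up, x and y square to its sides.
- pasta_button (a joint): how far the spaghetti canister's lid button is pushed down, m: 0 = fully up, its top 15 mm above the lid (canister open); 0.014 = fully down at its stop, its top 1 mm above the lid (sealed). At the start 0 to 0.003. It slides straight down against 4 N of friction and stays where it is pushed (no spring).
- pasta_top (a point): centre of the top face of the spaghetti canister's yellow button (a flat disc 52 mm in diameter); it moves down with the button.
- oil: yellow oil bottle with a white cap, 54 mm in diameter, 180 mm tall, loose; origin: centre of its underside. (Fixed kitchen equipment, up to 190 mm tall, stands only along the edges: left of y = 0.40, right of y = -0.48 and beyond x = 0.8.)
- jam: dark red jam jar with a steel cap, 64 mm in diameter, 90 mm tall, loose; origin: centre of its underside.
- mayo: cream-coloured jar with a white cap, 68 mm in diameter, 100 mm tall, loose; origin: centre of its underside.
- can: food can with a brown paper band, 66 mm in diameter, 75 mm tall, loose; origin: centre of its underside.
- tin: square aluminium tin with a steel lid, 62 mm wide, 84 mm tall, loose; origin: centre of its underside.

How it is judged (in metres and radians):
At the end, for the whole second after the job is handed in: The lentil and pea buttons are at least 11 of their 14 mm down; the rice and spaghetti buttons are less than 5 mm down; the lentil and pea canisters stand upright within 25 mm of where they were, all else on the counter upright within 10 mm of where it was, and everything at rest (value of joint each of lentils_button, peas_button above 0.011 m and value of joint each of rice_button, pasta_button below 0.005 m and distance of each of lentils, peas from where it was at the start of the episode below 0.025 m and distance of each of rice, pasta, oil, jam, mayo, can, tin from where it was at the start of the episode below 0.01 m and angle between each of lentils, peas, rice, pasta, oil, jam, mayo, can, tin's own z axis and vertical below 0.08 rad and linear speed of each of lentils, peas, rice, pasta, oil, jam, mayo, can, tin below 0.02 m/s); the robot touches nothing.
It fails at once if the robot touches the rice or spaghetti canister, or one of the other jars, bottle and tins (contact force between any of the arm, the fingers and rice above 1 N or contact force between any of the arm, the fingers and pasta above 1 N or contact force between any of the arm, the fingers and oil above 1 N or contact force between any of the arm, the fingers and jam above 1 N or contact force between any of the arm, the fingers and mayo above 1 N or contact force between any of the arm, the fingers and can above 1 N or contact force between any of the arm, the fingers and tin above 1 N).
It fails at once if a pushed canister knocks against another thing, or another thing is moved by more than 12 mm (contact force between any of lentils, peas and rice above 1 N or contact force between any of lentils, peas and pasta above 1 N or contact force between any of lentils, peas and oil above 1 N or contact force between any of lentils, peas and jam above 1 N or contact force between any of lentils, peas and mayo above 1 N or contact force between any of lentils, peas and can above 1 N or contact force between any of lentils, peas and tin above 1 N or distance of any of rice, pasta, oil, jam, mayo, can, tin from where it was at the start of the episode above 0.012 m).
It fails at once if the lentil or pea canister is lifted, tipped or pushed out of its place (10 mm up, 0.2 rad, 30 mm) (height (world z) of any of lentils, peas above 0.01 m or angle between any of lentils, peas's own z axis and vertical above 0.2 rad or distance of any of lentils, peas from where it was at the start of the episode above 0.03 m).
It fails at once if the lentil or pea canister is pressed with more than 30 N (contact force between any of the fingers, the arm and lentils above 30 N or contact force between any of the fingers, the arm and peas above 30 N).
It also fails if it takes over 42 s, if anything falls off the work surface, if the arm or the gripper's body presses on something with over 40 N, if the wrist force passes 120 N, or if a joint passes its speed limit or range.

### The arm

A 6-joint arm with a two-finger parallel gripper is mounted at the origin on the work surface. World frame = base frame: x ahead of the robot, y to its left, z up, the work surface at z = 0. Lengths are in mm, angles in rad, forces in N, time in s.
With the tool pointing down it reaches from about 350 to 725 mm from the base axis. Payload 6 kg.
Tool frame: the origin (TCP) lies at the very end of the fingers, on their centre line; the grasp point (between the pads) lies 19 mm behind it; z points along the fingers, y is the line along which they close (so a half turn about z gives the same grasp; the last joint's range is limited). The gripper opens to 85 mm and grips with 20 to 120 N. Pads are 22 mm wide; open, the fingers measure 114 mm over their backs; the gripper's body (76 mm by 85 mm) begins 54 mm behind the grasp point. The pads swing forward as they close: fully open they stand 13 mm farther back than shut.
Start: joints at [1.437, 0.04, 0.085, 0, -1.615, -0.334], TCP at [270.526, 535.527, 231.261] pointing down, gripper open.
Joint ranges: [-2.56, 2.56], [-1.29, 2.01], [-1.08, 1.49], [-3.29, 1.98], [-2.81, -0.18], [-2.99, 2.99]. Speed limits (rad/s): [2.57, 2.57, 3.01, 3.14, 3.14, 3.14].

### API

Orientations are given as a rotation vector (axis times angle).
In Python, from station import readout, cams, sign_off gives the robot as it stands. The module is installed in compiled form; this text tells all that it offers.
- The arm moves only by the tool send_rows, never from a script. Its argument "commands" is a list of rows, each a list of 3 entries, a list of its own where there are three numbers: the shift along the tool's x, y, z in cm, then the turn, a rotation vector about the tool's x, y, z in rad, then the closure in counts, from 0 (fully open) to 255 (shut). A call has 1 to 8 rows; each row is the pose to reach, as a shift and turn from the pose commanded when the call began, along the tool's axes at that moment; what a row does not reach only later rows make up. A row lasts 1/12 s, in which the tool goes at most 41.7 mm and 7.16 degrees, less where a joint would pass 70% of its speed; a pose out of reach is approached as far as the arm can. A call with a gripper value outside its range is refused whole. The fingers move at their own pace and stop on an object; "squeeze" is the grip in N (left out, the last holds). Time passes only in rows, so rows that repeat a pose let the fingers close. It gives the time, the measured TCP pose, the force, the opening and the grip force at its end, in the units of the state.
- readout.get_obs(): the state, without advancing time (a new reading comes with each control period).
- cams.snapshot(name): name is "side" or "top"; returns a dict with "color" (384x512x3 uint8, red, green, blue), "fx", "fy", "cx", "cy" (pixels), "eye" and "orientation" of the camera in the world. Camera axes: x right, y down, z forward; pixel columns grow to the right and rows downward; lengths in mm; the calibration is good to about 2 mm. A picture is of the moment at which its call begins. There is no depth.
- sign_off(): hands the job in; it is judged then, once.
The state is a dict: "time": time; "joint_pos": joint angles; "joint_velocities": joint speeds; "joint_efforts": joint torques, N m; "eef_pos": TCP position; "tool_rot": TCP orientation; "ft_force": force on the tool from outside, world axes, zero at the start; "torque": the same for the moment, N m; "grip_width": finger opening in mm; "gripper_force": force on a finger pad.
Only numpy, scipy, OpenCV 4.12 (cv2) and the standard library are available. Lean on these libraries where they do the work, as an engineer would, in place of code of your own. Each camera call takes 0.05 s, during which the arm holds its last target. There are 200 camera calls.

## Working session

There is one attempt and no reset: what is moved stays moved. The work goes in short steps, Python scripts to look and compute and a tool call to move; the robot and the scene stay as the last step left them, time stands still between calls to the robot, and variables do not carry over. Pictures are saved under pics/ and viewed, at most 10 in all, crops included, and the job is handed in when it is done.

Besides the shell and the picture viewer there is one more tool, called after "Request:" as name([rows], argument=value, ...), one row to a line, values as JSON. send_rows: Moves the arm, as the interface text tells. Its arguments: {"type":"object","properties":{"commands":{"type":"array","items":{"type":"array"}},"squeeze":{"type":"number"}},"required":["commands"]}

```bash
mkdir -p pics
cat > h.py <<'E'
import numpy as np, cv2
from station import readout, cams, sign_off
from scipy.spatial.transform import Rotation as R
def rot(s):
    o=np.array(s["orientation"],float)
    if o.shape==(3,3): return o
    return R.from_rotvec(o).as_matrix() if o.size==3 else R.from_quat(o).as_matrix()
def ray(s,u,v):
    d=rot(s)@np.array([(u-s["cx"])/s["fx"],(v-s["cy"])/s["fy"],1]); return np.array(s["eye"],float),d
def plane(s,u,v,z):
    e,d=ray(s,u,v); return e+d*(z-e[2])/d[2]
def proj(s,p):
    c=rot(s).T@(np.array(p,float)-s["eye"]); return s["fx"]*c[0]/c[2]+s["cx"],s["fy"]*c[1]/c[2]+s["cy"]
def tri(a,b):
    (e,d),(f,g)=a,b; d=d/np.linalg.norm(d); g=g/np.linalg.norm(g)
    t=np.linalg.lstsq(np.c_[d,-g],f-e,rcond=None)[0]; p,q=e+t[0]*d,f+t[1]*g
    return (p+q)/2,np.linalg.norm(p-q)
E
python3 - <<'E'
from h import *
o=readout.get_obs(); print(o)
for n in("top","side"):
    s=cams.snapshot(n); print(n,{k:v for k,v in s.items() if k!="color"})
    cv2.imwrite(f"pics/{n}0.png",cv2.resize(s["color"][:,:,::-1],(768,576),interpolation=cv2.INTER_CUBIC)); np.save(n+"0.npy",s["color"])
E
```

```text
{'time': 0.0, 'joint_pos': array([ 1.43672744e+00,  4.08034673e-02,  8.38048493e-02, -4.65179869e-04,
       -1.61552752e+00, -3.33711304e-01]), 'joint_velocities': array([ 0.00133411, -0.00043575,  0.00045567,  0.00010921,  0.00010641,
       -0.00146348]), 'joint_efforts': array([ 1.53295582e-04, -3.68212330e+01,  3.47415805e+01,  6.93215936e+00,
       -5.35201456e-03,  7.17123299e-06]), 'eef_pos': array([270.31392845, 535.27833848, 230.28003313]), 'tool_rot': array([ 3.05434192e+00, -7.27665523e-01, -4.55327776e-04]), 'ft_force': array([0.87842586, 0.23242318, 0.19142933]), 'torque': array([-0.05787465,  0.03677041,  0.01041495]), 'gripper_force': 0.0, 'grip_width': 85.5314502966498}
top {'fx': 421.6825633823215, 'fy': 421.6825633823215, 'cx': 261.9626766716065, 'cy': 198.4830849676755, 'eye': array([ 381.02214661,   96.79197061, 1388.03926947]), 'orientation': array([-2.15232238,  2.15336726, -0.15229294])}
side {'fx': 376.955801672013, 'fy': 376.955801672013, 'cx': 256.69399253943556, 'cy': 190.80148046963228, 'eye': array([ 246.95871821, -714.60608529,  657.60390316]), 'orientation': array([-2.11045628,  0.37706421, -0.2339801 ])}
```

View pics/top0.png

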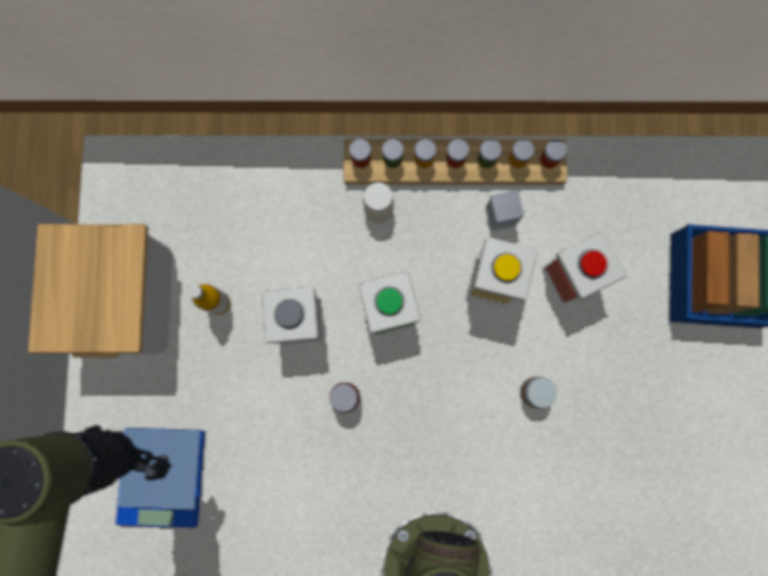

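View pics/side0.png

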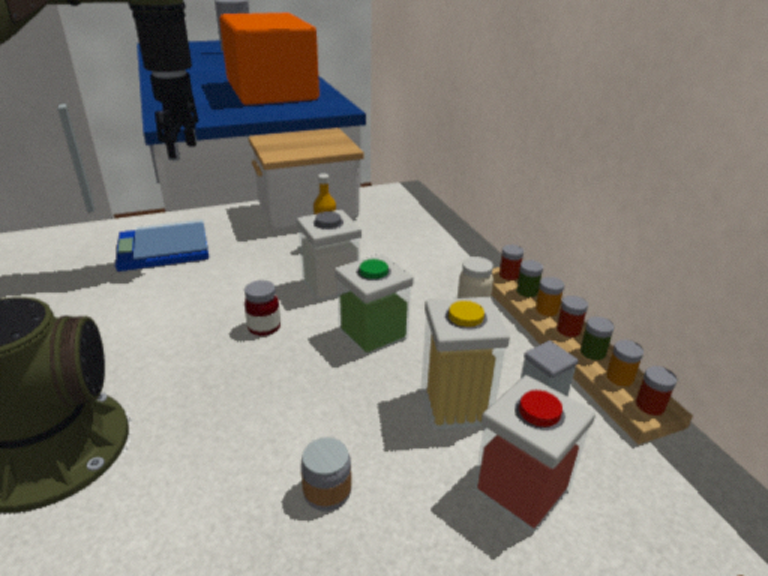

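The top view shows the grey button at (288,313), green at (389,300), yellow at (507,267) and red at (593,263). The side view has green at (374,268), yellow at (466,313) and red at (540,408). The arm is at the far left in both.

```bash
cat >> h.py <<'E'
def blob(img,col,near=None):
    h=cv2.cvtColor(img,cv2.COLOR_RGB2HSV); H,S,V=[h[...,i].astype(int) for i in range(3)]
    m={"red":((H<6)|(H>174))&(S>200)&(V>140),"green":(abs(H-70)<16)&(S>170)&(V>90),"yellow":(abs(H-26)<6)&(S>200)&(V>150)}[col]
    n,l,st,c=cv2.connectedComponentsWithStats(m.astype(np.uint8))
    return sorted([(st[i,4],*np.round(c[i],1),*st[i,:4]) for i in range(1,n) if st[i,4]>20],reverse=True)[:4]
E
python3 - <<'E'
from h import *
S={n:cams.snapshot(n) for n in("top","side")}
nr={"red":((395,175),(360,272)),"green":((259,200),(249,179)),"yellow":((338,178),(311,209))}
for c in nr:
    pt=[]
    for k,n in enumerate(S):
        b=blob(S[n]["color"],c); b=min(b,key=lambda x:np.hypot(x[1]-nr[c][k][0],x[2]-nr[c][k][1])); print(c,n,b); pt.append(ray(S[n],b[1],b[2]))
    print(c,tri(*pt))
# top-view lid corners (white lids) and obstacles on planes
px=dict(rice=(288,313,165),jam=(344,398,90),can=(540,392,75),tin=(507,206,84),mayo=(378,197,100),oil=(203,294,180))
for k,(u,v,z) in px.items(): print(k,plane(S["top"],u/1.5,v/1.5,z).round())
E
```

```text
red top (np.int32(171), np.float64(395.5), np.float64(175.2), np.int32(388), np.int32(168), np.int32(15), np.int32(15))
red side (np.int32(359), np.float64(360.7), np.float64(269.5), np.int32(348), np.int32(261), np.int32(26), np.int32(18))
red (array([ 619.8816415 , -305.18456395,  161.50953537]), np.float64(1.6231124973587419))
green top (np.int32(176), np.float64(259.3), np.float64(200.7), np.int32(252), np.int32(193), np.int32(15), np.int32(16))
green side (np.int32(119), np.float64(248.8), np.float64(177.6), np.int32(240), np.int32(174), np.int32(18), np.int32(8))
green (array([544.64712169,  98.72232634, 150.83882795]), np.float64(0.47914896968771176))
yellow top (np.int32(203), np.float64(337.7), np.float64(177.9), np.int32(330), np.int32(170), np.int32(16), np.int32(16))
yellow side (np.int32(213), np.float64(310.9), np.float64(206.7), np.int32(300), np.int32(201), np.int32(23), np.int32(13))
yellow (array([ 606.05866651, -127.88726901,  190.96824509]), np.float64(1.2386080714989556))
rice [519. 295. 165.]
jam [354. 190.  90.]
can [ 366. -212.   75.]
tin [ 757. -152.   84.]
mayo [772. 122. 100.]
oil [554. 457. 180.]
```

Request:
send_rows([
  [[0,0,-1.5],[0,0,0],255],
  [[0.5,0.3,-3],[0,0,0],255],
  [[2,1.2,-3],[0,0,0],255],
  [[4.5,2.7,-3],[0,0,0],255],
  [[7,4.2,-3],[0,0,0],255],
  [[9.5,5.7,-3],[0,0,0],255],
  [[12,7.2,-3],[0,0,0],255],
  [[14.5,8.7,-3],[0,0,0],255],
], squeeze=20)

```text
time: 0.87
eef_pos: [361.3, 390.7, 260.8]
tool_rot: [3.056, -0.728, -0.0]
ft_force: [-0.1, 0.3, 0.0]
grip_width: -0.3
gripper_force: 0.0
```

Request:
send_rows([
  [[2.5,1.5,0],[0,0,0],255],
  [[5,3,0],[0,0,0],255],
  [[7.5,4.5,0],[0,0,0],255],
  [[10,6,0],[0,0,0],255],
  [[12.5,7.5,0],[0,0,0],255],
  [[15,9,0],[0,0,0],255],
  [[17.5,10.5,0],[0,0,0],255],
  [[20,12,0],[0,0,0],255],
])

```text
time: 1.53
eef_pos: [485.5, 193.3, 260.9]
tool_rot: [-3.056, 0.728, 0.0]
ft_force: [1.5, -0.3, 0.3]
grip_width: -0.3
gripper_force: 0.0
```

Request:
send_rows([
  [[2.5,1.5,0],[0,0,0],255],
  [[5,3,0],[0,0,0],255],
  [[7.5,4.5,0],[0,0,0],255],
  [[8.8,5.3,0],[0,0,0],255],
  [[9.6,5.8,0],[0,0,0],255],
  [[9.7,5.9,0],[0,0,0],255],
  [[9.7,5.9,0],[0,0,0],255],
  [[9.7,5.9,0],[0,0,0],255],
])

```text
time: 2.2
eef_pos: [544.7, 99.4, 261.2]
tool_rot: [-3.056, 0.727, 0.0]
ft_force: [-0.0, 0.1, 0.4]
grip_width: 0.0
gripper_force: 0.0
```

Request:
send_rows([
  [[0,0,2],[0,0,0],255],
  [[0,0,4],[0,0,0],255],
  [[0,0,6],[0,0,0],255],
  [[0,0,7.5],[0,0,0],255],
  [[0,0,8.3],[0,0,0],255],
  [[0,0,8.6],[0,0,0],255],
  [[0,0,8.6],[0,0,0],255],
])

```text
time: 2.78
eef_pos: [544.8, 99.3, 175.2]
tool_rot: [3.056, -0.726, -0.0]
ft_force: [0.6, -0.1, 0.8]
grip_width: -0.5
gripper_force: 0.0
```

Run:
```python
from h import *
s=cams.snapshot("side");t=cams.snapshot("top")
a=cv2.resize(s["color"][110:250,170:330,::-1],(400,350),interpolation=cv2.INTER_CUBIC);b=cv2.resize(t["color"][130:270,180:340,::-1],(400,350),interpolation=cv2.INTER_CUBIC)
cv2.imwrite("pics/peas1.png",np.hstack([a,b]));print(readout.get_obs()["eef_pos"])
```

```text
[545.48464773  99.19426021 176.63701672]
```

View pics/peas1.png

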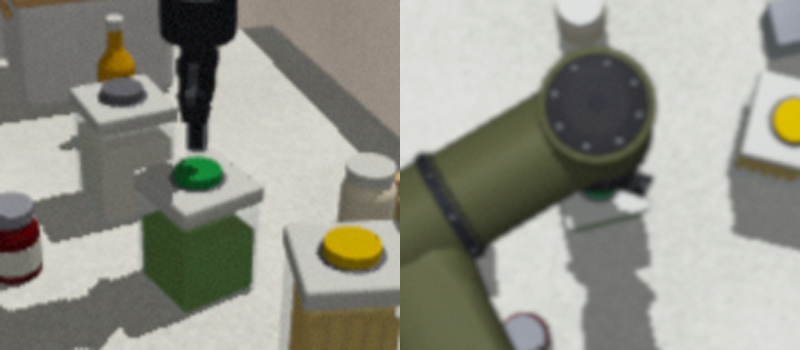

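The fingertips, at (197,150) in the left crop, stand centred just above the green button at (198,172). I'll press slowly.

Request:
send_rows([
  [[0,0,0.8],[0,0,0],255],
  [[0,0,1.5],[0,0,0],255],
  [[0,0,1.8],[0,0,0],255],
  [[0,0,2.0],[0,0,0],255],
  [[0,0,2.2],[0,0,0],255],
  [[0,0,2.4],[0,0,0],255],
  [[0,0,2.6],[0,0,0],255],
  [[0,0,2.6],[0,0,0],255],
])

```text
time: 3.55
eef_pos: [545.1, 98.7, 149.5]
tool_rot: [3.056, -0.728, 0.0]
ft_force: [-2.0, -0.2, 2.3]
grip_width: -0.0
gripper_force: 1.0
```

Request:
send_rows([
  [[0,0,0.1],[0,0,0],255],
  [[0,0,0.2],[0,0,0],255],
  [[0,0,0.3],[0,0,0],255],
  [[0,0,0.3],[0,0,0],255],
])

```text
time: 3.88
eef_pos: [545.1, 98.7, 146.3]
tool_rot: [3.056, -0.728, 0.0]
ft_force: [-3.0, -0.3, 2.8]
grip_width: 0.1
gripper_force: 1.5
```

Request:
send_rows([
  [[0,0,0.1],[0,0,0],255],
  [[0,0,0.2],[0,0,0],255],
  [[0,0,0.3],[0,0,0],255],
  [[0,0,0.3],[0,0,0],255],
])

```text
time: 4.22
eef_pos: [545.1, 98.7, 143.0]
tool_rot: [3.056, -0.728, 0.0]
ft_force: [-1.0, -0.8, 2.1]
grip_width: 0.3
gripper_force: 1.3
```

Request:
send_rows([
  [[0,0,0.05],[0,0,0],255],
  [[0,0,0.1],[0,0,0],255],
  [[0,0,0.1],[0,0,0],255],
])

```text
time: 4.47
eef_pos: [545.1, 98.7, 142.2]
tool_rot: [3.056, -0.728, 0.0]
ft_force: [-0.6, -1.7, 2.6]
grip_width: -0.1
gripper_force: 1.5
```

Request:
send_rows([
  [[0,0,0.05],[0,0,0],255],
  [[0,0,0.1],[0,0,0],255],
])

```text
time: 4.63
eef_pos: [545.1, 98.7, 141.3]
tool_rot: [3.056, -0.728, 0.0]
ft_force: [-1.1, -1.9, 4.1]
grip_width: 0.1
gripper_force: 1.9
```

Request:
send_rows([
  [[0,0,0.03],[0,0,0],255],
  [[0,0,0.05],[0,0,0],255],
])

```text
time: 4.8
eef_pos: [545.2, 98.7, 141.2]
tool_rot: [3.056, -0.728, 0.001]
ft_force: [-2.9, -1.7, 6.8]
grip_width: 0.0
gripper_force: 3.0
```

The stop is felt at z = 141.2. I'll withdraw straight up and take a look.

Request:
send_rows([
  [[0,0,-0.3],[0,0,0],255],
  [[0,0,-1],[0,0,0],255],
  [[0,0,-3],[0,0,0],255],
  [[0,0,-5.5],[0,0,0],255],
  [[0,0,-8],[0,0,0],255],
  [[0,0,-10.5],[0,0,0],255],
  [[0,0,-12.5],[0,0,0],255],
  [[0,0,-13],[0,0,0],255],
])

```text
time: 5.47
eef_pos: [546.2, 99.1, 275.2]
tool_rot: [-3.053, 0.727, -0.008]
ft_force: [-0.1, 0.0, 0.8]
grip_width: 0.3
gripper_force: 0.0
```

Request:
send_rows([
  [[1,1.3,0],[0,0,0],255],
  [[2.7,3.6,0],[0,0,0],255],
  [[4.5,5.9,0],[0,0,0],255],
  [[6.3,8.3,0],[0,0,0],255],
  [[8.1,10.6,0],[0,0,0],255],
  [[9.9,13,0],[0,0,0],255],
  [[11.7,15.3,0],[0,0,0],255],
  [[13.5,17.7,0],[0,0,0],255],
])

```text
time: 6.13
eef_pos: [586.0, -121.1, 270.2]
tool_rot: [-3.056, 0.727, 0.001]
ft_force: [0.9, -0.5, 0.8]
grip_width: 0.2
gripper_force: 0.0
```

Request:
send_rows([
  [[1.8,2.3,0],[0,0,0],255],
  [[3.6,4.7,0],[0,0,0],255],
  [[5.4,7,0],[0,0,0],255],
  [[7.2,9.4,0],[0,0,0],255],
  [[9,11.8,0],[0,0,0],255],
  [[10.6,14,0],[0,0,0],255],
  [[11.4,15,0],[0,0,0],255],
  [[11.4,15,0],[0,0,0],255],
])

```text
time: 6.8
eef_pos: [619.8, -307.8, 268.5]
tool_rot: [-3.055, 0.733, 0.004]
ft_force: [0.3, -0.6, -0.5]
grip_width: 0.2
gripper_force: 0.0
```

Run:
```python
from h import *
s=cams.snapshot("side");t=cams.snapshot("top")
a=cv2.resize(s["color"][100:340,190:430,::-1],(400,400),interpolation=cv2.INTER_CUBIC);b=cv2.resize(t["color"][110:270,180:340,::-1],(400,400),interpolation=cv2.INTER_CUBIC)
cv2.imwrite("pics/mid.png",np.hstack([a,b]));print(readout.get_obs()["eef_pos"]); print(blob(t["color"],"green")[:2],blob(s["color"],"green")[:2])
```

```text
[ 619.95646448 -305.51574644  269.62743553]
[(np.int32(145), np.float64(259.1), np.float64(200.8), np.int32(253), np.int32(194), np.int32(13), np.int32(14))] [(np.int32(113), np.float64(248.8), np.float64(180.6), np.int32(241), np.int32(177), np.int32(17), np.int32(8))]
```

View pics/mid.png

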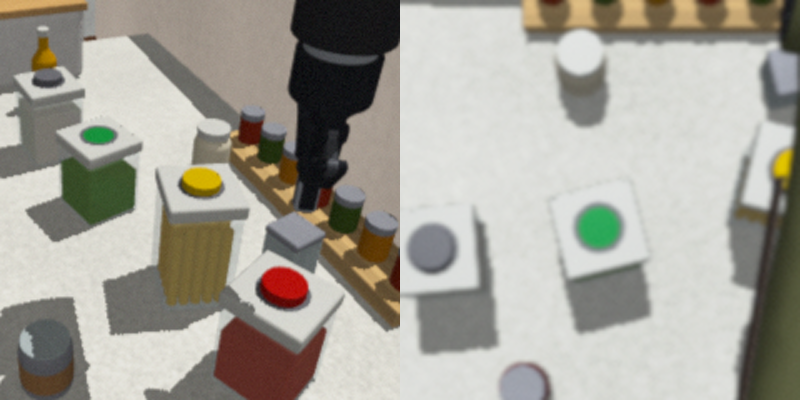

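The green button is now flush, at (98,135) in the left crop and (599,227) in the right, and the pea canister has not moved. The tool is above the red button, so I'll descend.

Request:
send_rows([
  [[0,0,1.5],[0,0,0],255],
  [[0,0,3.5],[0,0,0],255],
  [[0,0,5.5],[0,0,0],255],
  [[0,0,7.5],[0,0,0],255],
  [[0,0,8.4],[0,0,0],255],
  [[0,0,8.6],[0,0,0],255],
  [[0,0,8.6],[0,0,0],255],
])

```text
time: 7.48
eef_pos: [619.9, -304.8, 185.0]
tool_rot: [3.056, -0.727, -0.0]
ft_force: [-0.0, 0.6, -0.2]
grip_width: 0.1
gripper_force: 0.0
```

Run:
```python
from h import *
s=cams.snapshot("side")
cv2.imwrite("pics/len1.png",cv2.resize(s["color"][150:350,260:460,::-1],(400,400),interpolation=cv2.INTER_CUBIC));p=readout.get_obs()["eef_pos"];print(p,proj(s,p),blob(s["color"],"red")[:2])
```

```text
[ 620.24750753 -305.13281996  186.22031699] (np.float64(362.65361295455017), np.float64(259.596718155753)) [(np.int32(227), np.float64(364.5), np.float64(270.2), np.int32(352), np.int32(261), np.int32(22), np.int32(19))]
```

View pics/len1.png

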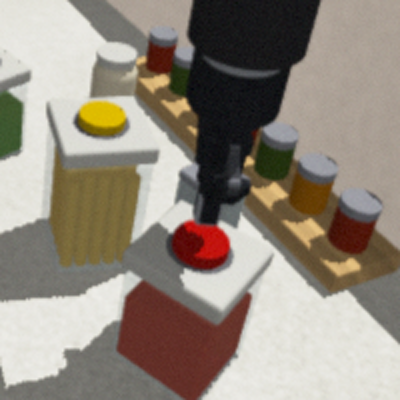

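The fingertips at (207,220) stand just above the centre of the red button (201,242), so I'll press.

Request:
send_rows([
  [[0,0,0.8],[0,0,0],255],
  [[0,0,1.5],[0,0,0],255],
  [[0,0,1.8],[0,0,0],255],
  [[0,0,2.0],[0,0,0],255],
  [[0,0,2.2],[0,0,0],255],
  [[0,0,2.4],[0,0,0],255],
  [[0,0,2.5],[0,0,0],255],
  [[0,0,2.5],[0,0,0],255],
])

```text
time: 8.2
eef_pos: [619.9, -305.4, 160.1]
tool_rot: [3.056, -0.728, 0.0]
ft_force: [-1.3, 0.9, 3.2]
grip_width: 0.0
gripper_force: 1.5
```

Request:
send_rows([
  [[0,0,0.1],[0,0,0],255],
  [[0,0,0.2],[0,0,0],255],
  [[0,0,0.3],[0,0,0],255],
  [[0,0,0.4],[0,0,0],255],
  [[0,0,0.5],[0,0,0],255],
  [[0,0,0.5],[0,0,0],255],
])

```text
time: 8.7
eef_pos: [619.9, -305.4, 154.5]
tool_rot: [3.056, -0.728, -0.0]
ft_force: [-1.5, 0.2, 3.4]
grip_width: -0.3
gripper_force: 1.4
```

Request:
send_rows([
  [[0,0,0.1],[0,0,0],255],
  [[0,0,0.2],[0,0,0],255],
  [[0,0,0.25],[0,0,0],255],
  [[0,0,0.25],[0,0,0],255],
])

```text
time: 9.03
eef_pos: [619.9, -305.4, 152.1]
tool_rot: [3.056, -0.728, -0.0]
ft_force: [-1.0, 0.9, 2.7]
grip_width: 0.2
gripper_force: 1.4
```

Request:
send_rows([
  [[0,0,0.05],[0,0,0],255],
  [[0,0,0.1],[0,0,0],255],
  [[0,0,0.1],[0,0,0],255],
])

```text
time: 9.28
eef_pos: [619.9, -305.4, 151.3]
tool_rot: [3.056, -0.728, 0.0]
ft_force: [-0.7, 1.0, 3.3]
grip_width: -0.1
gripper_force: 1.6
```

Request:
send_rows([
  [[0,0,0.03],[0,0,0],255],
  [[0,0,0.05],[0,0,0],255],
])

```text
time: 9.45
eef_pos: [619.9, -305.4, 151.2]
tool_rot: [3.056, -0.728, 0.001]
ft_force: [-1.7, 1.4, 6.1]
grip_width: 0.0
gripper_force: 2.8
```

The stop is felt at z = 151.2, so I'll withdraw upward and then move clear over the pasta-free side.

Request:
send_rows([
  [[0,0,-0.3],[0,0,0],255],
  [[0,0,-1],[0,0,0],255],
  [[0,0,-3],[0,0,0],255],
  [[0,0,-5.5],[0,0,0],255],
  [[0,0,-8],[0,0,0],255],
  [[0,0,-10.5],[0,0,0],255],
  [[0,0,-12],[0,0,0],255],
  [[0,0,-12],[0,0,0],255],
])

```text
time: 10.12
eef_pos: [620.7, -306.1, 275.9]
tool_rot: [3.055, -0.728, 0.011]
ft_force: [-0.3, 0.5, 0.8]
grip_width: 0.1
gripper_force: 0.0
```

Request:
send_rows([
  [[-1.5,0,0],[0,0,0],255],
  [[-3.5,0,0],[0,0,0],255],
  [[-6,0,0],[0,0,0],255],
  [[-8.5,0,0],[0,0,0],255],
  [[-10.5,0,0],[0,0,0],255],
  [[-11.5,0,0],[0,0,0],255],
  [[-12,0,0],[0,0,0],255],
  [[-12,0,0],[0,0,0],255],
])

```text
time: 10.78
eef_pos: [512.4, -250.9, 271.1]
tool_rot: [-3.056, 0.728, -0.001]
ft_force: [-0.6, -0.4, 0.3]
grip_width: -0.2
gripper_force: 0.0
```

Run:
```python
from h import *
s=cams.snapshot("side");t=cams.snapshot("top")
a=cv2.resize(s["color"][:,:,::-1],(533,400));b=cv2.resize(t["color"][100:260,330:430,::-1],(250,400))
cv2.imwrite("pics/end.png",np.hstack([a,b]));o=readout.get_obs();print(o["eef_pos"],o["ft_force"],abs(o["joint_velocities"]).max(),blob(s["color"],"red")[:2],blob(t["color"],"red")[:2])
```

```text
[ 513.08515475 -251.29403251  270.39557774] [0.20294764 0.31644627 0.00451975] 0.018751602940441467 [(np.int32(353), np.float64(359.4), np.float64(274.4), np.int32(347), np.int32(266), np.int32(26), np.int32(18))] []
```

View pics/end.png

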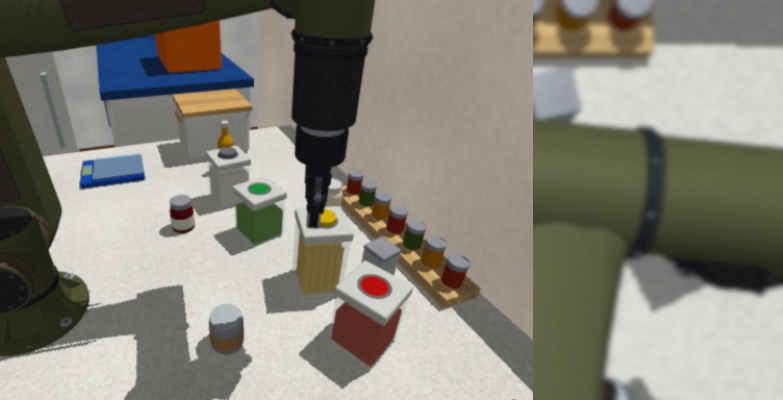

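Both the red button (374,287) and the green button (259,189) are flush, everything stands in place, and the arm is clear.

```bash
python3 -c "from station import sign_off; print(sign_off())"
```

```text
the job is handed in; nothing more can be done
None
```

I pressed the red lentil and green pea buttons down to their stops with about 7 N or less, withdrew the arm clear of everything, and handed the job in after about 11 s; the last pictures show both buttons flush and nothing else moved, but the sign-off returned no verdict.

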